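# Load the long battery pack into the sprung analyser bay

## Task

Load the longer of the two grey battery packs into the battery analyser: with the end of the pack push the sprung carriage back, lower the pack flat onto the bay floor between carriage and fixed stop, and let go so that the spring holds it squarely against the stop. Either end of the pack may lead. Leave the shorter pack where it lies.

Things in the scene. Friction and masses are not known exactly. Their poses are not given: they have to be found in the camera images.
- long_pack_mid (a point): centre (half-way up) of the longer battery pack, the one to load: a loose grey box with black bands near its ends and a small paper label on top, 100 mm long (its x), 44 mm wide (its y), 40 mm high (its z), about 0.2 kg, lying flat on the bench with its centre 20 mm up; alike at both ends
- short_pack_mid (a point): centre (half-way up) of the shorter pack, a bystander to leave alone: same look and section, but only 66 mm long (its x)
- seat (a point): on the flat bay floor (top of a fixed grey slab, 130 mm wide, 30 mm high, x -180 to +135 mm, no side walls), under the centre of a loaded pack, which lies along x. z up; x points from the fixed stop to the sprung carriage, the way it is pushed back. Stop: low black block 60 mm wide, face at x = -50, back at x = -75 mm, top 16 mm above the floor. Bracket behind at x = 120 mm, 34 mm high
- carriage (a joint): how far the sprung carriage is pushed back along the seat's +x, m: 0 at rest, 0.045 fully back, 0.020 with the long pack loaded. Tall black block 60 mm wide, 28 mm thick, top 50 mm above the bay floor, face at x = +30 mm of the seat at rest, so the gap at rest is 80 mm, too short for the pack. The spring pushes it to the stop with 3 N at rest, 5 N at 0.020, 7.5 N fully back
Not all that is in view belongs to the job. Leave any green or pink look-alike of the part that bears long_pack_mid alone.

How it is judged:
By the outcome, as a careful person would: the job done as asked, in the order asked, and still so for the second after the job is handed in, with the robot touching nothing.
It also fails if it takes over 40 s, if anything falls off the work surface, if the arm or the gripper's body presses on something with over 40 N, if the wrist force passes 120 N, or if a joint passes its speed limit or range.

## Robot

A 7-joint arm with a two-finger parallel gripper is mounted at the origin on the work surface. World frame = base frame: x ahead of the robot, y to its left, z up, the work surface at z = 0. Lengths are in m, angles in rad, forces in N, time in s.
With the tool pointing down it reaches from about 0.425 to 0.875 m from the base axis. Payload 4.7 kg.
Tool frame: the origin (TCP) lies at the centre of the arm's flange, where the gripper is bolted on; the fingertips stand 173 mm ahead of it and the grasp point (between the pads) lies 155 mm ahead of it; x points along the fingers, y is the direction in which the jaws open and shut, and the axes are right-handed (so a half turn about x gives the same grasp; the last joint's range is limited). The gripper opens to 85 mm and grips with 20 to 120 N. Pads are 22 mm wide; open, the fingers measure 114 mm over their backs; the gripper's body (76 mm by 85 mm) begins 54 mm behind the grasp point. The pads swing forward as they close: fully open they stand 13 mm farther back than shut.
Start: joints at [-1.186, 0.321, -0.07, 1.45, 0.023, 1.371, -0.057], TCP at [0.236, 0.606, 0.405] pointing down, gripper open.
Joint ranges: [-2.86, 2.86], [-0.3, 2.09], [-1.38, 1.24], [0.06, 2.45], [-1.56, 4.7], [0.09, 2.05], [-2.69, 2.69]. Speed limits (rad/s): [2.57, 2.57, 3.14, 3.14, 3.14, 3.14, 3.14].

## Interface

Orientations are given as a unit quaternion [x, y, z, w].
In Python, from plant import ctrl gives the robot as it stands.
- The arm moves only by the shell command python3 -m handwheel 'ROWS' [FORCE]. ROWS is JSON, a list of rows, each a list of 7 numbers: the shift along the tool's x, y, z in mm, then the turn, a rotation vector about the tool's x, y, z in degrees, then the finger opening in mm, from 0 to 85.4. A call has 1 to 5 rows; each row is the pose to reach, as a shift and turn from the pose commanded when the call began, along the tool's axes at that moment; what a row does not reach only later rows make up. A row lasts 1/10 s, in which the tool goes at most 50 mm and 8.59 degrees, less where a joint would pass 70% of its speed; a pose out of reach is approached as far as the arm can. A call with a gripper value outside its range is refused whole. The fingers move at their own pace and stop on an object; FORCE is the grip in N (left out, the last holds). Time passes only in rows, so rows that repeat a pose let the fingers close. It gives the time, the measured TCP pose, the force and the opening at its end, in the units of the state.
- ctrl.state(): the state, without advancing time (a new reading comes with each control period).
- ctrl.read_camera(name): name is "scene" or "top"; returns the picture (480x640x3 uint8, red, green, blue); there is no depth.
- ctrl.camera_params(name): a dict with "mtx" (3x3 intrinsics, pixels), "cam_to_world" (4x4, takes a point from camera to world coordinates). Camera axes: x right, y up, looking along -z (the intrinsics and any distortion apply to the point x, -y, -z); pixel columns grow to the right and rows downward; lengths in m; the calibration is good to about 2 mm. A picture is of the moment at which its call begins. camera_params takes no time and is no camera call.
- ctrl.hand_in(): hands the job in, once; it reports no verdict.
The state is a dict: "clock": time; "qpos": joint angles; "dq": joint speeds; "joint_efforts": joint torques, N m; "eef_pos": TCP position; "tool_rot": TCP orientation; "wrist_force": force on the tool from outside, world axes, zero at the start; "torque": the same for the moment, N m; "grip_width": opening from 0.0 (shut) to 1.0 (fully open).
Only numpy, scipy, OpenCV 4.12 (cv2) and the standard library are available. Lean on these libraries where they do the work, as an engineer would, in place of code of your own. Each camera call takes 0.05 s, during which the arm holds its last target. There are 200 camera calls.

## Working session

There is one attempt and no reset: what is moved stays moved. The work goes in short steps, Python scripts to look and compute and a shell command to move; the robot and the scene stay as the last step left them, time stands still between calls to the robot, and variables do not carry over. Pictures are saved under pics/ and viewed, about 8 in all and at most 12, crops included, and the job is handed in when it is done.

```bash
mkdir -p pics; ls; python3 - <<'E'
from plant import ctrl
import cv2
print(ctrl.state())
for n in("scene","top"):
    im=ctrl.read_camera(n); cv2.imwrite(f"pics/{n}0.png",im[:,:,::-1]); p=ctrl.camera_params(n); print(n,p)
E
```

```text
pics
{'clock': 0.0, 'qpos': array([-1.18591411,  0.3218192 , -0.07010246,  1.45170878,  0.02259226,
        1.370795  , -0.05689396]), 'dq': array([ 4.97972771e-04,  1.13358154e-03,  1.93428501e-04,  8.35810168e-04,
        5.55105388e-04,  6.24607695e-04, -6.81505131e-05]), 'joint_efforts': array([-3.75530817e-05, -4.93568516e+01, -3.82351046e-01, -3.14335334e+01,
        1.28583773e-02,  1.12563607e-02, -3.68323595e-05]), 'eef_pos': array([0.23546485, 0.60561914, 0.40360882]), 'tool_rot': array([ 0.12964312,  0.69508931, -0.13100351,  0.69489682]), 'wrist_force': array([ 0.76078738, -0.29029107, -0.46252535]), 'torque': array([ 0.01589355, -0.02152406,  0.00676156]), 'grip_width': 0.999361712386536}
scene {'mtx': array([[590.45224919,   0.        , 323.57193885],
       [  0.        , 590.45224919, 236.70284941],
       [  0.        ,   0.        ,   1.        ]]), 'cam_to_world': array([[-0.85738033, -0.37604481,  0.35141039,  0.99130386],
       [ 0.51464406, -0.6348206 ,  0.57631961,  0.54673781],
       [ 0.00636055,  0.67497637,  0.73781193,  0.88539521],
       [ 0.        ,  0.        ,  0.        ,  1.        ]])}
top {'mtx': array([[488.80047899,   0.        , 317.4213064 ],
       [  0.        , 488.80047899, 238.11466457],
       [  0.        ,   0.        ,   1.        ]]), 'cam_to_world': array([[ 0.02671718,  0.99830676, -0.05167021,  0.53506536],
       [-0.99956916,  0.02730787,  0.01075977, -0.08290459],
       [ 0.01215255,  0.05136048,  0.99860624,  0.90071891],
       [ 0.        ,  0.        ,  0.        ,  1.        ]])}
```

View pics/scene0.png

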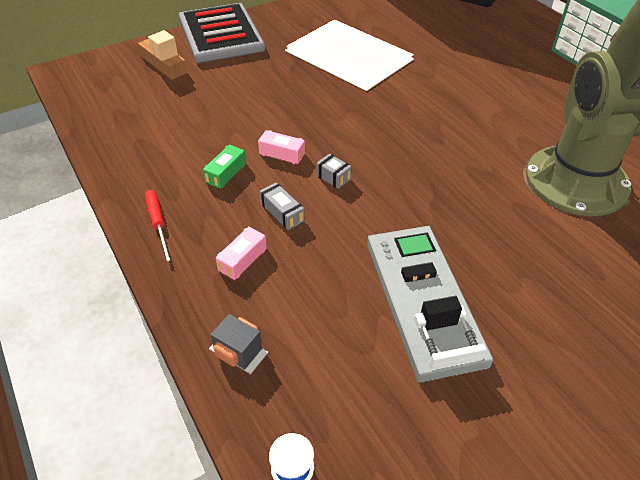

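View pics/top0.png

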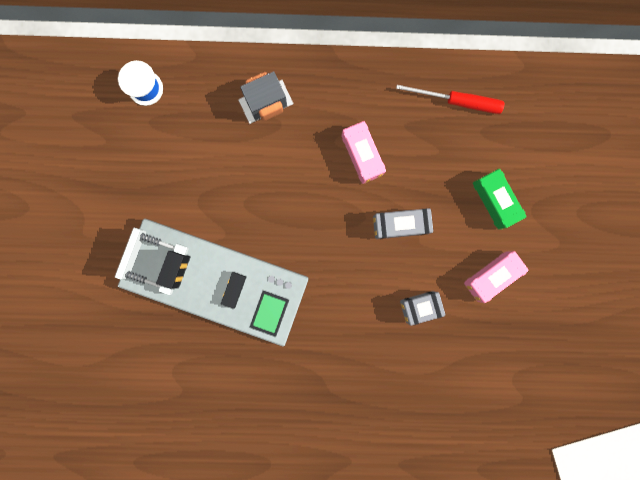

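Top view: long pack at about (404,223), short pack (424,308). The analyser slab has corners near (145,220), (308,277), (284,346) and (118,289), with the stop at (233,290) and the carriage at (174,270). The pink and green boxes are decoys.

```bash
cat > h.py <<'E'
import numpy as np, cv2
from plant import ctrl
def ray(n,uv,z):
    p=ctrl.camera_params(n);K=p["mtx"];T=p["cam_to_world"];uv=np.atleast_2d(uv).astype(float)
    d=np.c_[(uv[:,0]-K[0,2])/K[0,0],-(uv[:,1]-K[1,2])/K[1,1],-np.ones(len(uv))]@T[:3,:3].T
    return T[:3,3]+d*((z-T[2,3])/d[:,2])[:,None]
def proj(n,P):
    p=ctrl.camera_params(n);K=p["mtx"];T=p["cam_to_world"];c=(np.atleast_2d(P)-T[:3,3])@T[:3,:3]
    return np.c_[K[0,2]-K[0,0]*c[:,0]/c[:,2],K[1,2]+K[1,1]*c[:,1]/c[:,2]]
E
python3 - <<'E'
from h import *
im=cv2.imread("pics/top0.png")
hsv=cv2.cvtColor(im,cv2.COLOR_BGR2HSV)
g=((hsv[...,1]<60)&(hsv[...,2]>60)).astype(np.uint8)*255
for nm,box,z in(("long",(355,190,450,255),.04),("short",(390,280,460,335),.04),("slab",(100,200,325,360),.03)):
    x0,y0,x1,y1=box; m=np.zeros_like(g); m[y0:y1,x0:x1]=g[y0:y1,x0:x1]
    cs=cv2.findContours(m,cv2.RETR_EXTERNAL,cv2.CHAIN_APPROX_NONE)[0]
    pts=np.vstack([c for c in cs if len(c)>20])[:,0]
    w=ray("top",pts,z)[:,:2]
    r=cv2.minAreaRect((w*1000).astype(np.float32)); print(nm,r,"px",np.round(cv2.boxPoints(cv2.minAreaRect(pts.astype(np.float32)))).tolist())
crop=cv2.resize(im[205:355,100:320],None,fx=3.4,fy=3.4,interpolation=cv2.INTER_CUBIC)
crop2=cv2.resize(im[185:335,355:465],None,fx=3.4,fy=3.4,interpolation=cv2.INTER_CUBIC)
cv2.imwrite("pics/c1.png",cv2.resize(np.hstack([crop]),None,fx=1,fy=1));
sc=cv2.imread("pics/scene0.png")
E
```

```text
long ((610.5199584960938, -242.27525329589844), (45.12016677856445, 103.68619537353516), 7.1336541175842285) px [[372.0, 213.0], [430.0, 208.0], [433.0, 233.0], [375.0, 239.0]]
short ((462.4666442871094, -279.58154296875), (47.60968017578125, 70.27558135986328), 17.20039176940918) px [[399.0, 300.0], [438.0, 289.0], [445.0, 315.0], [407.0, 326.0]]
slab ((499.3699035644531, 95.4592056274414), (324.85943603515625, 130.65817260742188), 71.78984832763672) px [[111.0, 285.0], [136.0, 215.0], [309.0, 277.0], [284.0, 347.0]]
```

View pics/c1.png

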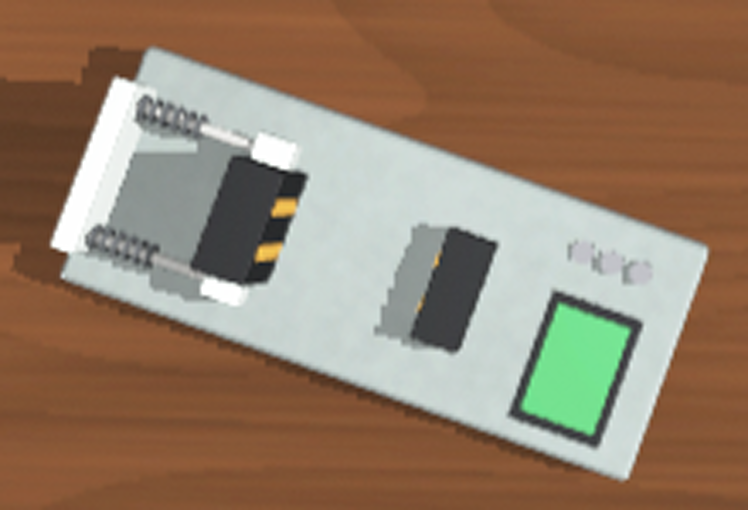

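Crop shows the slab corners clearly, the carriage top face spanning (230,155)-(275,280) and the stop's bay-side top edge (452,228)-(412,338) in crop pixels.

```bash
python3 - <<'E'
from h import *
f=lambda a:np.array(a)/3.4+[100,205]-0.35
c=ray("top",f([[708,247],[628,480],[62,280],[150,47]]),.03)
print(np.round(c*1000,1)[:,:2].tolist()); 
L=[np.linalg.norm(c[i]-c[(i+1)%4])*1e3 for i in range(4)];print(L)
ax=(c[2]+c[3]-c[0]-c[1])/2; ax/=np.linalg.norm(ax); yv=np.array([-ax[1],ax[0],0])
mid=c.mean(0); seatA=mid+ax*0.0225
s=ray("top",f([[452,228],[412,338]]),.046); sm=s.mean(0); seatB=sm+.05*ax
print("ax deg",np.degrees(np.arctan2(ax[1],ax[0])),"seat slab",seatA*1e3,"seat stop",seatB*1e3, "stopx/y of seatA",(s-seatA)@ax*1e3,(s-seatA)@yv*1e3)
# cross-check in the scene view
S=np.array([seatA[0],seatA[1],.03]); sc=cv2.imread("pics/scene0.png")
P=[S+ax*x+yv*y for x in(-.18,.135) for y in(-.065,.065)]+[S+ax*-.05+yv*y+[0,0,.016] for y in(-.03,.03)]+[S+ax*.058+yv*y+[0,0,.05] for y in(-.03,.03)]
def pk(c,a,l):
    u=np.array([np.cos(a),np.sin(a),0]);v=np.array([-u[1],u[0],0])
    return [np.array([*c,.04])+u*i*l/2+v*j*.022 for i in(-1,1) for j in(-1,1)]
P+=pk((.6105,-.2423),np.radians(97.1),.1)
for p in proj("scene",P): cv2.circle(sc,(int(round(p[0]*4)),int(round(p[1]*4))),6,(0,0,255),-1,shift=2)
cv2.imwrite("pics/s1.png",cv2.resize(sc[140:400,240:520],None,fx=2.3,fy=2.3,interpolation=cv2.INTER_CUBIC))
E
```

```text
[[510.0, -77.2], [388.5, -39.1], [484.1, 257.7], [606.7, 217.6]]
[np.float64(127.32328110970064), np.float64(311.7836349994658), np.float64(128.96850747534896), np.float64(310.2831621810262)]
ax deg 72.00139525391023 seat slab [504.25969384 111.1423319   30.        ] seat stop [503.89498844 110.72070775  46.        ] stopx/y of seatA [-50.5171174  -50.51024918] [-29.49337254  29.9265304 ]
```

View pics/s1.png

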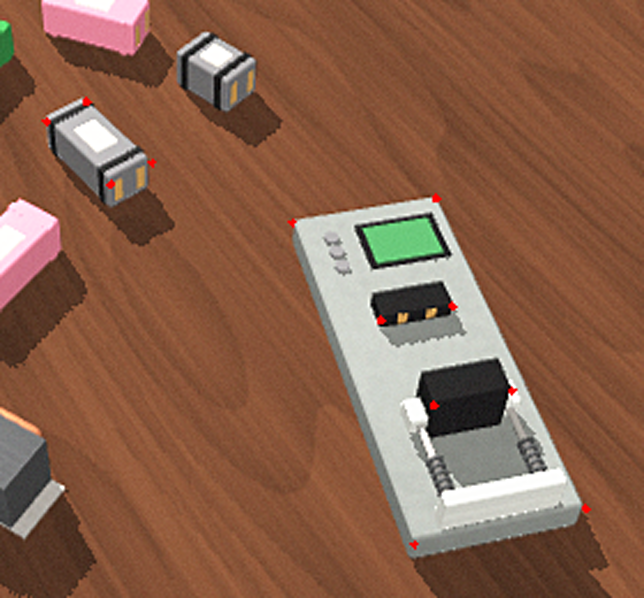

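Slab and stop agree between the two views to about 1 mm. The pack dots sit a few mm long at the near end because the visible end face got into the mask, so I'll refine the pack from its label.

```bash
cat >> h.py <<'E'
from scipy.spatial.transform import Rotation as R
SEAT=np.array([.5041,.1109,.03]); AX=72.0
def go(pos,axdeg):
    """remaining shift (tool mm) and turn (tool deg) to TCP=pos, pointing down, pack axis axdeg (jaws across it)"""
    s=ctrl.state(); R0=R.from_quat(s["tool_rot"]); best=None
    for k in(90,-90):
        a=np.radians(axdeg+k); y=np.array([np.cos(a),np.sin(a),0]); x=np.array([0,0,-1.])
        r=(R0.inv()*R.from_matrix(np.c_[x,y,np.cross(x,y)])).as_rotvec(degrees=True)
        if best is None or np.linalg.norm(r)<np.linalg.norm(best): best=r
    d=R0.inv().apply(np.array(pos)-s["eef_pos"])*1e3
    print("t",round(s["clock"],2),"eef",s["eef_pos"].round(4),"q7",s["qpos"][6].round(2),"F",s["wrist_force"].round(1),"grip",round(s["grip_width"],3))
    print("shift",d.round(1),"turn",best.round(2))
E
python3 - <<'E'
from h import *
for n,(x0,y0,x1,y1) in(("top",(385,205,425,240)),("scene",(258,180,308,232))):
    im=cv2.imread(f"pics/{n}0.png"); hsv=cv2.cvtColor(im,cv2.COLOR_BGR2HSV)[y0:y1,x0:x1]
    m=((hsv[...,1]<40)&(hsv[...,2]>(225))).astype(np.uint8)
    c=max(cv2.findContours(m,0,1)[0],key=cv2.contourArea); pts=c[:,0]+[x0,y0]
    w=(ray(n,pts,.04)[:,:2]*1e3).astype(np.float32); print(n,"label",cv2.minAreaRect(w))
    g=((hsv[...,2]<60)).astype(np.uint8)
# top: whole-pack edges, long upper & lower boundary fit
im=cv2.imread("pics/top0.png");hsv=cv2.cvtColor(im,cv2.COLOR_BGR2HSV)
m=((hsv[...,1]<60)&(hsv[...,2]>60))
for side in(0,-1):
    q=[]
    for u in range(386,422):
        r=np.where(m[195:250,u])[0]; q.append((u,195+r[side]))
    w=ray("top",q,.04); p=np.polyfit(w[:,1],w[:,0],1); print("edge angle",90-np.degrees(np.arctan(p[0])),"x at y=-.243",np.polyval(p,-.243))
go((.6105,-.2445,.155+.15),97.1)
E
```

```text
top label ((611.1790771484375, -244.95343017578125), (23.605161666870117, 36.05430603027344), 6.76926851272583)
scene label ((608.354736328125, -250.09686279296875), (23.28186798095703, 36.960880279541016), 6.021370887756348)
edge angle 96.50233372670561 x at y=-.243 0.6323710402798973
edge angle 97.03837585748225 x at y=-.243 0.5886878689886195
t 0.1 eef [0.2355 0.6057 0.4037] q7 -0.06 F [-0.2 -0.1  0.4] grip 0.995
shift [  99.9 -656.4  657.5] turn [6.166e+01 6.000e-02 9.000e-02]
```

```bash
python3 -m handwheel '[[0,-34,34,7,0,0,85],[0,-68,68,14,0,0,85],[0,-102,102,21,0,0,85],[0,-136,136,28,0,0,85],[0,-170,170,35,0,0,85]]' 40; python3 -c "
from h import *
go((.6105,-.2455,.305),96.8)"
```

```text
clock: 0.6
eef_pos: [0.3328, 0.3837, 0.4043]
tool_rot: [0.335, 0.623, -0.335, 0.623]
wrist_force: [0.9, -0.5, -0.7]
grip_width: 0.991
t 0.6 eef [0.3328 0.3837 0.4043] q7 -0.32 F [ 0.9 -0.5 -0.7] grip 0.991
shift [  99.4 -115.4  678. ] turn [2.667e+01 1.000e-02 3.000e-02]
```

```bash
python3 -m handwheel '[[0,-8,46,5,0,0,85],[0,-16,92,10,0,0,85],[0,-24,138,15,0,0,85],[0,-32,184,20,0,0,85],[0,-40,230,26.7,0,0,85]]'; python3 -c "
from h import *
go((.6105,-.2455,.305),96.8)"
```

```text
clock: 1.1
eef_pos: [0.4272, 0.1703, 0.4046]
tool_rot: [0.469, 0.529, -0.469, 0.529]
wrist_force: [1.9, 0.4, 0.4]
grip_width: 0.996
t 1.1 eef [0.4272 0.1703 0.4046] q7 -0.35 F [1.9 0.4 0.4] grip 0.996
shift [ 99.4 132.6 434.7] turn [ 0.03 -0.02 -0.  ]
```

```bash
python3 -m handwheel '[[10,14,45,0,0,0,85],[20,28,90,0,0,0,85],[30,41,135,0,0,0,85],[40,55,180,0,0,0,85],[50,68,225,0,0,0,85]]' >/dev/null;  python3 -m handwheel '[[10,13,43,0,0,0,85],[20,26,86,0,0,0,85],[30,39,129,0,0,0,85],[40,52,172,0,0,0,85],[49,64,210,0,0,0,85]]'; python3 -m handwheel '[[0,0,0,0,0,0,85]]' >/dev/null; python3 - <<'E'
from h import *
go((.6105,-.2455,.18),96.8)
im=ctrl.read_camera("top")[:,:,::-1];sc=ctrl.read_camera("scene")[:,:,::-1]
cv2.imwrite("pics/g1.png",np.hstack([cv2.resize(im[130:330,310:510],(400,400)),cv2.resize(sc[80:280,180:380],(400,400))]))
E
```

```text
clock: 2.1
eef_pos: [0.6117, -0.2451, 0.3045]
tool_rot: [0.468, 0.53, -0.469, 0.529]
wrist_force: [0.7, 0.0, 0.6]
grip_width: 0.993
t 2.2 eef [ 0.6105 -0.2491  0.3031] q7 0.69 F [-0.8 -0.4  0.8] grip 0.992
shift [123.1   1.   -4.1] turn [-0.17  0.24  0.27]
```

View pics/g1.png

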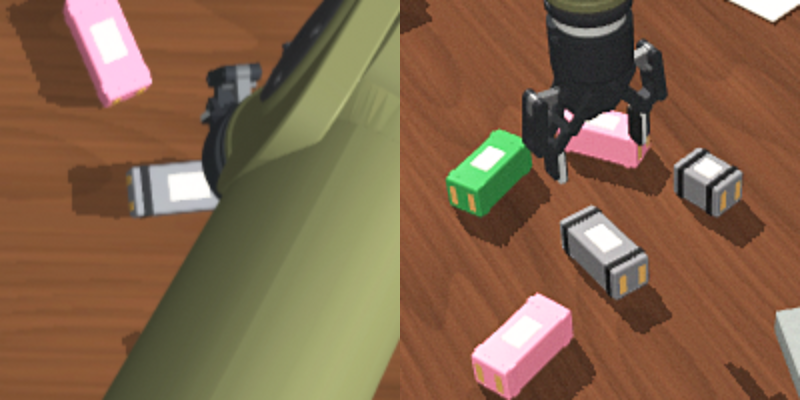

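Jaws stand over the long pack, across it, and clear of the neighbours. Descending.

```bash
python3 -m handwheel '[[30,0,-1,0,0,0,85],[60,0,-2,0,0,0,85],[80,0,-2,0,0,0,85],[90,0,-2,0,0,0,85],[90,0,-2,0,0,0,85]]'; python3 -c "
from h import *
go((.6105,-.2455,.18),96.8)"
```

```text
clock: 2.8
eef_pos: [0.6109, -0.2393, 0.2148]
tool_rot: [0.468, 0.531, -0.468, 0.529]
wrist_force: [-0.0, -1.3, -1.1]
grip_width: 0.992
t 2.8 eef [ 0.6109 -0.2393  0.2148] q7 0.72 F [-0.  -1.3 -1.1] grip 0.992
shift [34.8 -1.1  6.2] turn [ 0.36 -0.11  0.09]
```

```bash
python3 -m handwheel '[[5,-1,3,0,0,0,85],[15,-1,6,0,0,0,85],[25,-1,6,0,0,0,85],[35,-1,6,0,0,0,85],[35,-1,6,0,0,0,85]]'; python3 -c "
from h import *
go((.6105,-.2455,.18),96.8)"; python3 -m handwheel '[[0,0,0,0,0,0,70],[0,0,0,0,0,0,55],[0,0,0,0,0,0,48],[0,0,0,0,0,0,43],[0,0,0,0,0,0,38]]' 40;python3 -m handwheel '[[0,0,0,0,0,0,20],[0,0,0,0,0,0,20],[0,0,0,0,0,0,20],[0,0,0,0,0,0,20]]' 40; python3 -c "
from h import *
go((.6105,-.2455,.18),96.8)"
```

```text
clock: 3.3
eef_pos: [0.6101, -0.2468, 0.1786]
tool_rot: [0.468, 0.531, -0.469, 0.529]
wrist_force: [0.9, -0.3, -0.5]
grip_width: 0.998
t 3.3 eef [ 0.6101 -0.2468  0.1786] q7 0.75 F [ 0.9 -0.3 -0.5] grip 0.998
shift [-1.4  0.5 -1.3] turn [ 0.25 -0.09  0.17]
clock: 3.8
eef_pos: [0.6112, -0.2473, 0.1814]
tool_rot: [0.468, 0.529, -0.468, 0.53]
wrist_force: [-0.4, -0.3, 2.7]
grip_width: 0.509
clock: 4.2
eef_pos: [0.6112, -0.2473, 0.1814]
tool_rot: [0.469, 0.529, -0.468, 0.53]
wrist_force: [0.8, 0.9, 5.6]
grip_width: 0.509
t 4.2 eef [ 0.6112 -0.2473  0.1814] q7 0.75 F [0.8 0.9 5.6] grip 0.509
shift [ 1.4 -0.5 -1.9] turn [ 0.26  0.02 -0.07]
```

```bash
python3 -m handwheel '[[-15,0,0,0,0,0,20],[-45,0,0,0,0,0,20],[-85,0,0,0,0,0,20],[-120,0,0,0,0,0,20],[-120,0,0,0,0,0,20]]' 60; python3 - <<'E'
from h import *
a=np.radians(AX);ax=np.array([np.cos(a),np.sin(a),0])
t=SEAT-.03*ax; t[2]=.30; print(t); go(t,AX)
E
```

```text
clock: 4.7
eef_pos: [0.6119, -0.2486, 0.3066]
tool_rot: [0.47, 0.527, -0.467, 0.533]
wrist_force: [0.4, -0.6, -2.4]
grip_width: 0.507
[0.49482949 0.0823683  0.3       ]
t 4.7 eef [ 0.6119 -0.2486  0.3066] q7 0.69 F [ 0.4 -0.6 -2.4] grip 0.507
shift [   4.8  -75.8 -342.8] turn [25.03  0.11 -0.5 ]
```

```bash
python3 -m handwheel '[[0,-5,-20,1,0,0,20],[0,-13,-57,4,0,0,20],[0,-21,-97,7,0,0,20],[0,-30,-137,10,0,0,20],[0,-39,-177,13,0,0,20]]' >/dev/null; python3 - <<'E'
from h import *
a=np.radians(AX);ax=np.array([np.cos(a),np.sin(a),0])
t=SEAT-.03*ax; t[2]=.30; go(t,AX)
E
```

```text
t 5.2 eef [ 0.5489 -0.0749  0.2994] q7 0.13 F [-0.1  0.4 -2.4] grip 0.505
shift [  -0.4  -70.4 -150.6] turn [11.92  0.03  0.16]
```

```bash
python3 -m handwheel '[[0,-17,-37,3,0,0,20],[0,-34,-74,6,0,0,20],[0,-51,-111,9,0,0,20],[0,-64,-138,11,0,0,20],[0,-70,-150,12,0,0,20]]' >/dev/null; python3 -m handwheel '[[0,0,0,0,0,0,20],[0,0,0,0,0,0,20],[0,0,0,0,0,0,20]]'; python3 - <<'E'
from h import *
a=np.radians(AX);ax=np.array([np.cos(a),np.sin(a),0])
t=SEAT-.03*ax; t[2]=.234; go(t,AX)
im=ctrl.read_camera("top")[:,:,::-1];sc=ctrl.read_camera("scene")[:,:,::-1]
cv2.imwrite("pics/top2.png",im);cv2.imwrite("pics/scene2.png",sc)
cv2.imwrite("pics/g2.png",np.hstack([cv2.resize(im[190:350,110:270],(400,400)),cv2.resize(sc[170:390,330:550],(400,400))]))
E
```

```text
clock: 6.0
eef_pos: [0.4965, 0.0785, 0.3005]
tool_rot: [-0.572, -0.415, 0.573, -0.416]
wrist_force: [-0.2, -0.6, -2.2]
grip_width: 0.509
t 6.0 eef [0.4965 0.0785 0.3005] q7 -0.47 F [-0.2 -0.6 -2.2] grip 0.509
shift [66.5 -2.8 -3.2] turn [-0.06  0.05  0.  ]
```

View pics/g2.png

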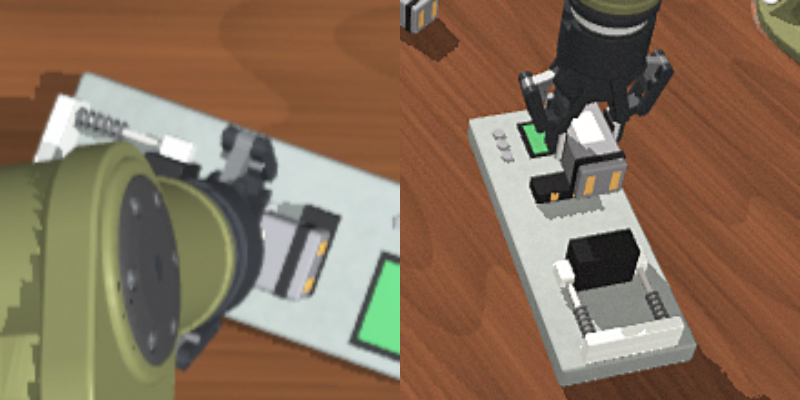

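Pack is held level between the jaws, leading end facing the carriage. I'll zoom in to get its position in the grip.

```bash
python3 - <<'E'
from h import *
im=cv2.imread("pics/top2.png");sc=cv2.imread("pics/scene2.png")
cv2.imwrite("pics/g3.png",np.hstack([cv2.resize(im[260:320,205:255],(400,480),interpolation=cv2.INTER_CUBIC),cv2.resize(sc[230:290,410:460],(400,480),interpolation=cv2.INTER_CUBIC)]))
E
```

```text
(no output)
```

View pics/g3.png

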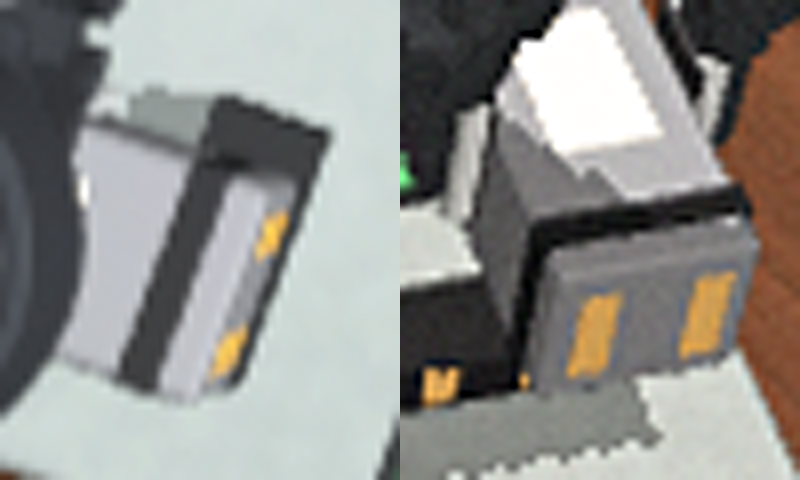

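Top: rear top edge of the pack runs about (265,178)-(200,390). Scene: leading top edge about (548,268)-(755,238), bottom edge (535,390)-(735,350), all in crop pixels.

```bash
python3 - <<'E'
from h import *
a=np.radians(AX);ax=np.array([np.cos(a),np.sin(a),0]);y=np.array([-ax[1],ax[0],0])
tcp=ctrl.state()["eef_pos"]
for n,q,z in(("top",[[238.1,282.2],[230,308.7]],.159),("scene",[[428.5,263.5],[454.4,259.7]],.159),("scene",[[426.9,278.7],[451.9,273.7]],.119)):
    w=ray(n,q,z)
    print(n,"seat x",(w-SEAT)@ax*1e3,"y",(w-SEAT)@y*1e3,"| rel tcp x",(w-tcp)@ax*1e3, "y",(w-tcp)@y*1e3)
E
```

```text
top seat x [-79.93574208 -82.06774414] y [-25.40019942  16.01787702] | rel tcp x [-46.93513109 -49.06713315] y [-22.53650827  18.88156818]
scene seat x [12.07894526 13.69357496] y [-23.8884847   19.65846949] | rel tcp x [45.07955625 46.69418595] y [-21.02479354  22.52216065]
scene seat x [12.06712743 11.17222328] y [-20.87117702  23.44574954] | rel tcp x [45.06773842 44.17283426] y [-18.00748587  26.3094407 ]
```

```bash
python3 -m handwheel '[[12,-1,0,0,0,0,20],[30,-3,0,0,0,0,20],[48,-3,0,0,0,0,20],[60,-3,0,0,0,0,20],[66,-3,0,0,0,0,20]]' >/dev/null; python3 -m handwheel '[[0,0,0,0,0,0,20],[0,0,0,0,0,0,20]]'; python3 - <<'E'
from h import *
a=np.radians(AX);ax=np.array([np.cos(a),np.sin(a),0])
t=SEAT+.009*ax; t[2]=.234; go(t,AX)
E
```

```text
clock: 6.8
eef_pos: [0.4939, 0.0809, 0.2351]
tool_rot: [0.572, 0.416, -0.572, 0.416]
wrist_force: [-0.5, 0.4, -1.7]
grip_width: 0.511
t 6.8 eef [0.4939 0.0809 0.2351] q7 -0.41 F [-0.5  0.4 -1.7] grip 0.511
shift [  1.1   0.5 -40.7] turn [ 0.04 -0.02 -0.04]
```

Now push the carriage back.

```bash
python3 -m handwheel '[[0,0,-4,0,0,0,20],[0,0,-9,0,0,0,20],[0,0,-14,0,0,0,20],[0,0,-19,0,0,0,20],[0,0,-24,0,0,0,20]]'; python3 -m handwheel '[[0,0,-4,0,0,0,20],[0,0,-8,0,0,0,20],[0,0,-12,0,0,0,20],[0,0,-16,0,0,0,20],[0,0,-16,0,0,0,20]]';  python3 - <<'E'
from h import *
a=np.radians(AX);ax=np.array([np.cos(a),np.sin(a),0])
t=SEAT+.009*ax; t[2]=.2114; go(t,AX); print("F along ax",ctrl.state()["wrist_force"]@ax)
im=ctrl.read_camera("top")[:,:,::-1];sc=ctrl.read_camera("scene")[:,:,::-1]
cv2.imwrite("pics/g4.png",np.hstack([cv2.resize(im[190:350,110:270],(400,400)),cv2.resize(sc[220:390,350:520],(400,400))]))
E
```

```text
clock: 7.3
eef_pos: [0.5012, 0.1035, 0.235]
tool_rot: [-0.572, -0.415, 0.572, -0.416]
wrist_force: [-0.5, -4.1, 1.4]
grip_width: 0.505
clock: 7.8
eef_pos: [0.5061, 0.1189, 0.2348]
tool_rot: [-0.572, -0.416, 0.572, -0.416]
wrist_force: [-0.5, -5.8, 0.7]
grip_width: 0.506
t 7.8 eef [0.5061 0.1189 0.2348] q7 -0.46 F [-0.5 -5.8  0.7] grip 0.506
shift [23.4  0.5 -0.8] turn [ 0.05  0.05 -0.04]
F along ax -5.688094370160971
```

View pics/g4.png

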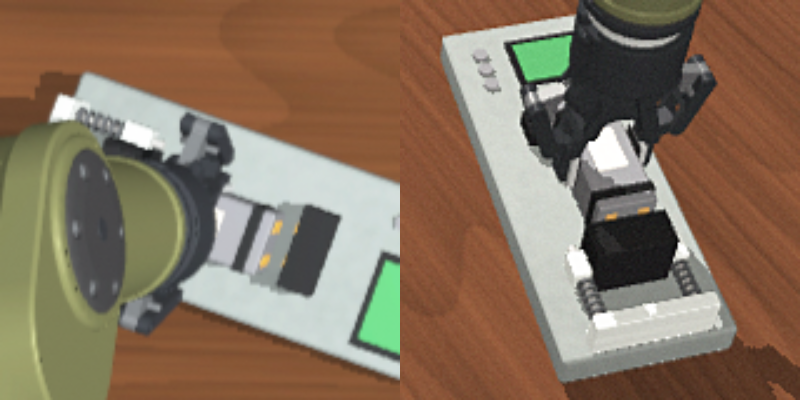

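Pack end holds the carriage back. The spring force of 5.7 N implies about 27 mm, so the rear end is about 7 mm clear of the stop. Lowering.

```bash
python3 -m handwheel '[[4,0,0,0,0,0,20],[8,0,0,0,0,0,20],[12,0,0,0,0,0,20],[16,0,0,0,0,0,20],[19,0,0,0,0,0,20]]'; python3 -m handwheel '[[1,0,0,0,0,0,20],[2,0,0,0,0,0,20],[3,0,0,0,0,0,20],[4,0,0,0,0,0,20]]'
```

```text
clock: 8.4
eef_pos: [0.5056, 0.1184, 0.2153]
tool_rot: [-0.571, -0.416, 0.573, -0.416]
wrist_force: [-2.0, -5.7, 1.3]
grip_width: 0.504
clock: 8.8
eef_pos: [0.5056, 0.1185, 0.2115]
tool_rot: [-0.571, -0.416, 0.573, -0.416]
wrist_force: [-1.2, -5.5, 1.6]
grip_width: 0.506
```

```bash
python3 -m handwheel '[[1,0,0,0,0,0,20],[1,0,0,0,0,0,20]]'; python3 -m handwheel '[[1,0,0,0,0,0,20],[1,0,0,0,0,0,20]]'
```

```text
clock: 9.0
eef_pos: [0.5057, 0.1184, 0.2114]
tool_rot: [-0.571, -0.416, 0.573, -0.416]
wrist_force: [-5.8, -6.8, 9.3]
grip_width: 0.507
clock: 9.2
eef_pos: [0.5058, 0.1183, 0.2114]
tool_rot: [-0.571, -0.416, 0.573, -0.415]
wrist_force: [-8.2, -7.6, 17.9]
grip_width: 0.507
```

On the floor (TCP height as predicted). Ease off and slide back towards the stop while held.

```bash
python3 -m handwheel '[[-1.5,0,0,0,0,0,20],[-1.5,0,2,0,0,0,20],[-1.5,0,4,0,0,0,20],[-1.5,0,5,0,0,0,20],[-1.5,0,5,0,0,0,20]]'; python3 -m handwheel '[[0,0,1,0,0,0,20],[0,0,1,0,0,0,20],[0,0,2,0,0,0,20],[0,0,2,0,0,0,20]]'
```

```text
clock: 9.7
eef_pos: [0.5043, 0.1146, 0.2114]
tool_rot: [0.572, 0.416, -0.572, 0.416]
wrist_force: [-2.9, -1.4, 4.2]
grip_width: 0.501
clock: 10.1
eef_pos: [0.5037, 0.1128, 0.2114]
tool_rot: [0.572, 0.416, -0.572, 0.416]
wrist_force: [-1.9, -0.2, 4.9]
grip_width: 0.5
```

```bash
python3 -m handwheel '[[0,0,0,0,0,0,46],[0,0,0,0,0,0,50],[0,0,0,0,0,0,56],[0,0,0,0,0,0,64],[0,0,0,0,0,0,70]]'; python3 -m handwheel '[[-6,0,0,0,0,0,72],[-20,0,0,0,0,0,72],[-45,0,0,0,0,0,72],[-80,0,0,0,0,0,72],[-120,0,0,0,0,0,72]]'; python3 -m handwheel '[[-20,0,45,0,0,0,72],[-20,0,90,0,0,0,72],[-20,0,135,0,0,0,72],[-20,0,180,0,0,0,72],[-20,0,225,0,0,0,72]]'; python3 - <<'E'
from h import *
im=ctrl.read_camera("top")[:,:,::-1];sc=ctrl.read_camera("scene")[:,:,::-1]
cv2.imwrite("pics/top5.png",im);cv2.imwrite("pics/scene5.png",sc)
cv2.imwrite("pics/g5.png",np.hstack([cv2.resize(im[200:350,110:260],(400,400),interpolation=cv2.INTER_CUBIC),cv2.resize(sc[230:390,360:520],(400,400),interpolation=cv2.INTER_CUBIC)]))
E
```

```text
clock: 10.6
eef_pos: [0.5037, 0.1124, 0.2112]
tool_rot: [0.572, 0.416, -0.572, 0.416]
wrist_force: [0.8, 0.4, 1.0]
grip_width: 0.819
clock: 11.1
eef_pos: [0.5033, 0.112, 0.333]
tool_rot: [-0.572, -0.416, 0.572, -0.416]
wrist_force: [0.6, -0.2, 0.2]
grip_width: 0.841
clock: 11.6
eef_pos: [0.4335, -0.1038, 0.3524]
tool_rot: [0.573, 0.416, -0.571, 0.416]
wrist_force: [1.5, 0.4, -0.5]
grip_width: 0.844
```

View pics/g5.png

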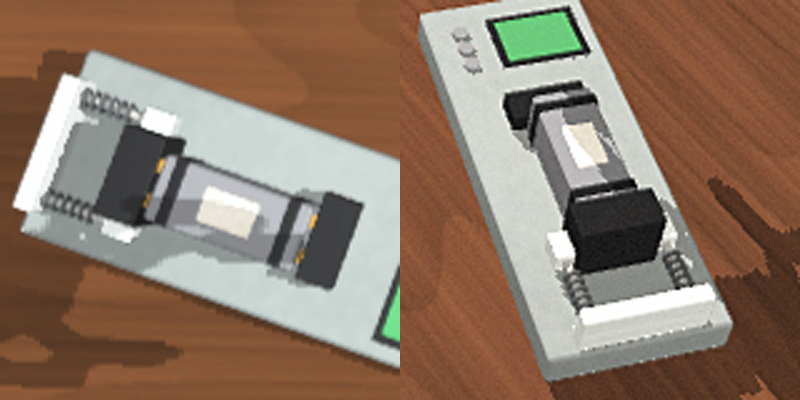

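Pack lies flat between carriage and stop, aligned with the bay. One numeric check of label and end edges follows.

```bash
python3 - <<'E'
from h import *
a=np.radians(AX);ax=np.array([np.cos(a),np.sin(a),0]);y=np.array([-ax[1],ax[0],0])
for n,(x0,y0,x1,y1) in(("top",(178,262,212,294)),("scene",(420,272,450,302))):
    im=cv2.imread(f"pics/{n}5.png"); hsv=cv2.cvtColor(im,cv2.COLOR_BGR2HSV)[y0:y1,x0:x1]
    m=((hsv[...,0]<30)&(hsv[...,1]>8)&(hsv[...,2]>185)|(hsv[...,2]>225)).astype(np.uint8)
    c=max(cv2.findContours(m,0,1)[0],key=cv2.contourArea); w=ray(n,c[:,0]+[x0,y0],.07)
    r=cv2.minAreaRect((w[:,:2]*1e3).astype(np.float32)); p=np.array([*r[0],70])/1e3-SEAT
    print(n,"label seat x,y",p@ax*1e3,p@y*1e3,r[1:])
f=lambda q:np.array(q)/(400/150)+[110,200]-.3
for nm,q,z in(("pack rear top edge",[[312,205],[295,268]],.07),("carriage face top",[[172,130],[138,228]],.08),("stop back top",[[361,200],[332,290]],.046)):
    w=ray("top",f(q),z)-SEAT; print(nm,w@ax*1e3,w@y*1e3)
print(ctrl.state()["clock"])
E
```

```text
top label seat x,y 1.8981463511540826 1.8217744960704059 ((35.44789505004883, 23.359764099121094), 71.61906433105469)
scene label seat x,y -2.1185030597907355 3.3634442338469888 ((38.132728576660156, 23.699111938476562), 71.47225952148438)
pack rear top edge [-47.17536618 -50.7045104 ] [-20.21295127  20.6999199 ]
carriage face top [50.04184756 48.64930476] [-35.85364727  28.66474762]
stop back top [-72.46371023 -74.65445166] [-31.93732838  29.2410437 ]
11.7
```

```bash
python3 -m handwheel '[[0,0,0,0,0,0,72],[0,0,0,0,0,0,72],[0,0,0,0,0,0,72]]'; python3 -c "
from plant import ctrl
print(ctrl.hand_in())"
```

```text
clock: 12.0
eef_pos: [0.4347, -0.1005, 0.3515]
tool_rot: [0.571, 0.416, -0.571, 0.417]
wrist_force: [-0.9, -0.2, -0.5]
grip_width: 0.843
the job is handed in; nothing more can be done
None
```

The long pack is loaded in the analyser, and I handed the job in at 12.0 s. I pushed the carriage back about 27 mm with the pack's end and lowered the pack onto the bay floor. Then I slid it back towards the stop, let go and moved the arm clear.

- **Position along the bay:** the pack's centre is within about 2 mm of the seat. The two cameras disagree in sign (+1.9 mm and −2.1 mm), which is within calibration error.
- **Sideways offset:** the pack sits about 2–3 mm off the bay's centre line.
- **Squareness:** the pack lies within 0.6° of the bay axis in both views.
- **Contact:** the pack's stop-side end is at about −49 mm (stop face at −50) and the carriage face at about +49 mm, so the carriage is back about 20 mm as expected. Readings off the picture like these are good to about 2 mm.
- **Forces:** the highest wrist force in the readings was about 21 N, while pressing the pack onto the floor.
- **Other objects:** the robot never went near the short pack or the green and pink boxes at working height. I did not measure them again at the end.

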